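Spice jar out of the lidded chest and upright into the caddy

TASK

Swing the lid of the wooden chest up and over until it stays open by itself, and lift out the spice jar that lies inside. Lay the jar on its side on the bare worktop and let go of it, then take it again another way and stand it upright, cap up, on the floor of the caddy's narrow compartment. Leave the chest open and do not disturb the mug, the tin and the jam jar.

Things in the scene. Friction and masses are not known exactly. Their poses are not given: they have to be found in the camera images.
- chest_lid (a joint): Angle of the chest's lid about its hinge, rad: 0 shut, grows as it opens, stop at 1.90 (leaning 19 degrees beyond upright). The hinge is free: let go below about 1.65 the lid falls shut, beyond it falls gently back on its stop and stays. Lid plate 160 x 180 x 8 mm, 0.25 kg.
- chest_lid_hinge (a point): Point on the lid's hinge line, mid-length. The hinge line is this frame's y axis. The frame turns with the lid: with the lid shut x is horizontal and points roughly to the left (world +y), z up; the lid plate reaches from x = -160 mm to 0 and z = 0 to 8 mm. With the lid shut this point is 66 mm above the worktop (the rim of the chest).
- chest_lid_handle (a point): Middle of the steel bar handle on top of the lid: a straight round bar 11 mm thick, 90 mm long along the hinge direction, its centre 35 mm off the lid's outer face and 12 mm from the edge opposite the hinge; at (-148, 0, 43) mm in the hinge frame. It can be pinched across from above and turns between the fingers as the lid swings.
- chest: Open wooden chest, fixed to the worktop, on 8 mm feet; outer 160 mm (its x) x 180 mm (its y) x 58 mm, walls and floor 7 mm; origin at the centre of its underside, 8 mm above the worktop (inner floor 15 mm above the worktop, rim 66 mm). Its x axis points roughly to the left (world +y), z up; the lid is hinged on the +x rim, so it opens over to the left, and its handle is near the right-hand edge.
- jar_center (a point): Centre, half-way up, of the spice jar: a round glass jar with a dark cap of the same width, 41 mm diameter, 105 mm long, 0.11 kg. Its z axis runs along the jar from foot to cap; foot and cap ends are 52 mm from this point. At the start it lies in the chest, roughly parallel to the hinge, and can roll if pushed.
- caddy: Low wooden caddy open at the top, fixed to the worktop, outer 72 mm (x) x 174 mm (y) x 28 mm high, walls, divider and floor 6 mm thick, two compartments side by side along its y axis. Origin at the centre of its underside, on the worktop; it may be turned any way about the vertical.
- narrow_floor (a point): Centre of the floor of the caddy's narrow compartment, inner 60 mm (caddy x) x 56 mm (caddy y), 22 mm deep; axes as the caddy's.
- wide_floor (a point): Centre of the floor of the caddy's wide compartment, inner 60 mm (caddy x) x 100 mm (caddy y); not to be used.
- mug: Bystander: mug 81 x 113 x 88 mm, stands upright at the back; origin at the centre of its underside.
- tin: Bystander: food tin, 57 mm diameter, 72 mm high, stands upright at the back; origin at the centre of its underside. Mind the wall cabinet over the back of the worktop: underside 0.45 m up, doors from x = 0.63 m on (their handles from x = 0.60 m), y from -0.58 to 0.22 m.
- jam: Bystander: squarish jam jar 71 x 71 x 110 mm, stands upright at the back, behind the chest; origin at the centre of its underside.

How it is judged:
On the way, in this order (a step that is already met when the one before it is completed fails the run):
1. the lid has been swung past upright and stays open untouched (value of joint chest_lid above 1.75 rad and contact force between the fingers and chest below 0.3 N), for 0.3 s.
2. the jar lies on its side on the worktop, let go (height (world z) of jar_center below 0.028 m and angle between jar_center's own z axis and vertical between 1.4 and 1.74 rad and contact force between the fingers and jar below 0.2 N), for 0.2 s.
At the end, for the whole second after the job is handed in: The chest's lid still stands open beyond 1.75 rad; the jar stands at rest and released in the narrow compartment, cap up, its axis within 0.1 rad of vertical, its centre 48 to 57 mm above the compartment's floor and within 16 mm of its middle sideways (value of joint chest_lid above 1.75 rad and angle between jar_center's own z axis and vertical below 0.1 rad and z of jar_center in the frame of narrow_floor between 0.048 and 0.057 m and horizontal distance between jar_center and narrow_floor below 0.016 m and linear speed of jar below 0.02 m/s and contact force between each of the arm, the fingers and jar below 0.2 N); the robot touches nothing.
It fails at once if the mug, the tin or the jam jar is moved more than 30 mm (distance of any of mug, tin, jam from where it was at the start of the episode above 0.03 m).
It also fails if it takes over 70 s, if anything falls off the work surface, if the arm or the gripper's body presses on something with over 40 N, if the wrist force passes 120 N, or if a joint passes its speed limit or range.

ROBOT

A 7-joint arm with a two-finger parallel gripper is mounted at the origin on a cart in front of the work surface, level with it; the furniture and walls round the work are solid. World frame = base frame: x ahead of the robot, y to its left, z up, the work surface at z = 0. Lengths are in m, angles in rad, forces in N, time in s.
With the tool pointing down it reaches from about 0.4 to 0.9 m from the base axis. Payload 5.5 kg.
Tool frame: the origin (TCP) lies midway between the tips of the shut fingers; the grasp point (between the pads) lies 19 mm behind it; z points along the fingers, y is the line along which they close (so a half turn about z gives the same grasp; the last joint's range is limited). The gripper opens to 92 mm and grips with 3 to 60 N. Pads are 19 mm wide; open, the fingers measure 130 mm over their backs; the gripper's body (75 mm by 190 mm) begins 47 mm behind the grasp point.
Start: joints at [-1.042, 0.501, -0.427, 1.55, 0.221, 1.138, -0.21], TCP at [0.171, 0.627, 0.227] pointing down, gripper open.
Joint ranges: [-2.88, 2.88], [-0.31, 2.03], [-1.54, 1.56], [0.2, 2.42], [-1.41, 4.55], [0.19, 2.02], [-2.57, 2.57]. Speed limits (rad/s): [2.57, 2.57, 3.14, 3.14, 3.14, 3.14, 3.14].

INTERFACE

Orientations are given as a 3x3 rotation matrix whose columns are the frame's x, y, z axes.
In Python, from cell import monitor, optics, manip, finder gives the robot as it stands.
- The arm moves only by the tool servo_tool, never from a script. Its argument "series" is a list of rows, each a list of 6 numbers: the shift along the tool's x, y, z in units of 500 mm (1.0 is 500 mm), then the turn, a rotation vector about the tool's x, y, z in units of pi/2 rad (1.0 is pi/2 rad). A call has exactly 5 rows; each row is the pose to reach, as a shift and turn from the pose commanded when the call began, along the tool's axes at that moment; what a row does not reach only later rows make up. A row lasts 1/12 s, in which the tool goes at most 41.7 mm and 7.16 degrees, less where a joint would pass 70% of its speed; a pose out of reach is approached as far as the arm can. A call with a number of a shift or a turn outside -1 to 1 is refused whole. A call with a gripper value outside its range is refused whole. "gripper" is the closure, from -1 (fully open) to 1 (shut), so that 0 is half open, set as the call begins (left out, the last holds). The fingers move at their own pace and stop on an object; "grip_force" is the grip in N (left out, the last holds). Time passes only in rows, so rows that repeat a pose let the fingers close, or fill a call up. It gives the time, the measured TCP pose, the force, the opening and the grip force at its end, in the units of the state.
- monitor.observe(): the state, without advancing time (a new reading comes with each control period).
- optics.capture(name): name is "side" or "top" or "wrist"; returns (picture, depth): 480x640x3 uint8, red, green, blue; 480x640 float32, m along the optical axis (not along the pixel's ray), 0 where there is no reading.
- optics.camera_model(name): a dict with "intrinsics" (3x3 intrinsics, pixels), "k1" (the pictures are not rectified: a ray, as slopes to the right and down, at radius r is drawn at 1 + k1 r^2 times it, then the intrinsics apply), "rvec" (rotation vector, rad) and "tvec" (3), from world to camera coordinates, as OpenCV has them; the wrist camera has in their place "T_tool_cam" (4x4, takes a point from camera to tool coordinates, whose origin is the TCP and whose axes are the flange's). Camera axes: x right, y down, z forward; pixel columns grow to the right and rows downward; lengths in m; the calibration is good to about 2 mm. A picture is of the moment at which its call begins: read the wrist's pose just before it. camera_model takes no time and is no camera call.
- manip.sign_off(): hands the job in; it is judged then, once.
Trained networks look in the newest picture that a camera, given by its name, has taken for a name from the list of things; names that differ only in an ending like _2 or _b are one class to them, and where a whole thing is asked for, a point or a joint stands for the part that bears it (a point fixed in the world has none). Each returns a list of dicts, best first, with "conf" (0 to 1); they miss things now and then, are a little off and sometimes report something else, mostly with a low value. They report only what shows in the picture. A call takes as long as a camera call.
- finder.find_in(camera, label): "position" ([column, row] as shares, 0 to 1, of the picture: columns of its width, rows of its height, amid what is visible of it).
- finder.spot_point(camera, label): "position" ([column, row] as shares, 0 to 1, of the picture: columns of its width, rows of its height: a listed point, or the origin of a listed thing).
The state is a dict: "t": time; "joint_pos": joint angles; "qd": joint speeds; "effort": joint torques, N m; "ee_pos": TCP position; "tcp_rot": TCP orientation; "force": force on the tool from outside, world axes, zero at the start; "torque": the same for the moment, N m; "finger_gap": finger opening in m; "grip_force": force on a finger pad.
Only numpy, scipy, OpenCV 4.12 (cv2) and the standard library are available. Lean on these libraries where they do the work, as an engineer would, in place of code of your own. Each camera call takes 0.05 s, during which the arm holds its last target. There are 200 camera calls.

## Working session

There is one attempt and no reset: what is moved stays moved. The work goes in short steps, Python scripts to look and compute and a tool call to move; the robot and the scene stay as the last step left them, time stands still between calls to the robot, and variables do not carry over. Pictures are saved under pics/ and viewed, at most 10 in all, crops included, and the job is handed in when it is done.

Besides the shell and the picture viewer there is one more tool, called after ">>>" in YAML: its name, and indented under it one key for each argument. servo_tool: Moves the arm, as the interface text tells. Shifts and turns lie within -1 to 1; 1 stands for 500 mm of shift or pi/2 rad of turn. Its arguments: {"type":"object","properties":{"series":{"type":"array"},"gripper":{"type":"number"},"grip_force":{"type":"number"}},"required":["series"]}

```bash
ls; mkdir -p pics; cat > h.py <<'E'
import numpy as np, cv2, json
from cell import monitor, optics, manip, finder
from scipy.spatial.transform import Rotation as R
np.set_printoptions(precision=4,suppress=True)
def cam(name,st=None):
    m=optics.camera_model(name); K=np.array(m["intrinsics"]); k1=m["k1"]
    if "T_tool_cam" in m:
        T=np.eye(4);T[:3,:3]=st["tcp_rot"];T[:3,3]=st["ee_pos"];W=T@np.array(m["T_tool_cam"])
    else:
        E=np.eye(4);E[:3,:3]=cv2.Rodrigues(np.array(m["rvec"],float))[0];E[:3,3]=np.ravel(m["tvec"]);W=np.linalg.inv(E)
    return K,k1,W
def ray(c,uv):
    K,k1,W=c
    d=np.array([k1,0,0,0],float)
    p=cv2.undistortPoints(np.array(uv,float).reshape(-1,1,2),K,d).reshape(-1,2)
    return np.c_[p,np.ones(len(p))]
def pt(c,uv,z):  # depth -> world
    r=ray(c,uv)*np.reshape(z,(-1,1)); return r@c[2][:3,:3].T+c[2][:3,3]
def onz(c,uv,h):
    r=ray(c,uv)@c[2][:3,:3].T; o=c[2][:3,3]; return o+r*((h-o[2])/r[:,2:3])
def cloud(c,depth):
    v,u=np.mgrid[0:480,0:640]; uv=np.c_[u.ravel(),v.ravel()]
    P=pt(c,uv,depth.ravel()); P[depth.ravel()<=0]=np.nan; return P.reshape(480,640,3)
def move(P=None,Rt=None,st=None):
    """tool-axes shift(units) and turn(units) to world target"""
    st=st or monitor.observe(); R0=np.array(st["tcp_rot"]);p0=np.array(st["ee_pos"])
    s=R0.T@(np.array(P)-p0)/.5 if P is not None else np.zeros(3)
    t=R.from_matrix(R0.T@Rt).as_rotvec()/(np.pi/2) if Rt is not None else np.zeros(3)
    return np.round(np.r_[s,t],4)
E
cat > a.py <<'E'
from h import *
st=monitor.observe(); print({k:np.round(v,3).tolist() for k,v in st.items()})
for n in ["top","side"]:
    im,d=optics.capture(n); cv2.imwrite(f"pics/{n}0.png",im[:,:,::-1]); np.save(f"pics/{n}0.npy",d)
    c=cam(n); P=cloud(c,d); print(n,c[2][:3,3],c[2][:3,2])
    for l in ["chest_lid_hinge","chest_lid_handle","chest","caddy","narrow_floor","wide_floor","mug","tin","jam"]:
        for r in finder.spot_point(n,l)[:1]:
            u,v=np.array(r["position"])*[640,480]; iu,iv=int(min(u,639)),int(min(v,479))
            print(l,round(r["conf"],2),round(u),round(v),P[iv,iu])
E
python3 a.py
```

```text
pics
{'t': 0.0, 'joint_pos': [-1.042, 0.502, -0.427, 1.551, 0.221, 1.138, -0.21], 'qd': [-0.0, -0.001, 0.001, -0.0, -0.001, 0.001, 0.0], 'effort': [0.001, -56.659, -5.816, -27.909, -0.069, 0.031, 0.0], 'ee_pos': [0.171, 0.626, 0.226], 'tcp_rot': [[-0.965, 0.263, -0.001], [0.263, 0.965, -0.002], [0.0, -0.002, -1.0]], 'force': [-0.452, -0.896, 0.105], 'torque': [0.005, 0.02, -0.006], 'grip_force': 0.0, 'finger_gap': 0.092}
top [ 0.5201 -0.0408  1.2488] [ 0.0532 -0.0007 -0.9986]
chest_lid_hinge 0.93 220 258 [ 0.5306  0.2251 -0.0014]
chest_lid_handle 0.92 278 276 [0.4888 0.0618 0.1129]
chest 0.83 256 264 [0.5149 0.1203 0.0697]
caddy 0.67 421 268 [ 0.5026 -0.3039  0.0092]
narrow_floor 0.82 436 261 [ 0.5232 -0.3443  0.0064]
wide_floor 0.75 407 278 [ 0.4765 -0.2683  0.0016]
mug 0.83 288 201 [0.6793 0.0427 0.0074]
tin 0.64 326 216 [ 0.6362 -0.056   0.0677]
jam 0.69 218 197 [0.6793 0.2077 0.109 ]
side [0.5891 0.9297 0.5334] [-0.0154 -0.9049 -0.4254]
chest_lid_hinge 0.7 348 300 [0.5334 0.2062 0.0744]
chest_lid_handle 0.91 361 250 [0.4925 0.0685 0.1125]
chest 0.75 357 306 [0.5162 0.2083 0.0614]
caddy 0.59 344 231 [ 0.5102 -0.244   0.0225]
narrow_floor 0.8 332 226 [ 0.5398 -0.2885  0.0205]
wide_floor 0.61 356 229 [ 0.4711 -0.2906  0.0042]
jam 0.78 268 344 [0.6823 0.2784 0.0298]
```

View pics/top0.png

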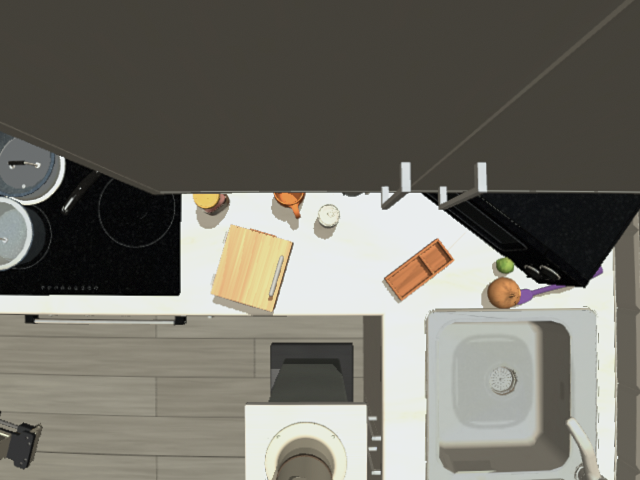

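```bash
cat > b.py <<'E'
from h import *
d=np.load("pics/top0.npy"); c=cam("top"); P=cloud(c,d).reshape(-1,3)
def rect(m,l):
    r=cv2.minAreaRect(P[m][:,:2].astype(np.float32)); print(l,m.sum(),np.array(r[0]),np.array(r[1]),r[2],"z",np.median(P[m][:,2]))
x,y,z=P.T
ch=(abs(x-.51)<.13)&(abs(y-.13)<.15)
rect(ch&(z>.066)&(z<.085),"lid"); rect(ch&(z>.1)&(z<.13),"handle")
rect((abs(x-.5)<.13)&(abs(y+.3)<.15)&(z>.018)&(z<.04),"caddy")
for k,(l,u,v,a) in enumerate([("mug",288,201,0),("tin",326,216,0),("jam",218,197,0)]):
    q=onz(c,[[u,v]],0)[0]; m=(np.hypot(x-q[0],y-q[1])<.08)&(z>.05)&(z<.2)&(x>.6); rect(m,l)
E
python3 b.py
```

```text
lid 4625 [0.5401 0.1235] [0.1674 0.2511] 73.67325592041016 z 0.0741644496362821
handle 191 [0.4865 0.0647] [0.011  0.0995] 73.62752532958984 z 0.11352869401162002
caddy 618 [ 0.5268 -0.33  ] [0.0786 0.2608] 38.93302917480469 z 0.027380797818688296
mug 225 [0.6594 0.0353] [0.0608 0.0753] 1.6886903047561646 z 0.08007314009972344
tin 548 [ 0.6602 -0.0458] [0.1276 0.0937] 74.45824432373047 z 0.06926574598898105
jam 521 [0.6652 0.2326] [0.0457 0.0769] 6.188414096832275 z 0.10632124410019239
```

The top view shows the shut lid around (256,267), with its bar handle from (283,257) to (270,299). The caddy is near (420,270), turned about 30 degrees, with its narrow compartment up and to the right at (436,261). The mug, tin and jam jar stand at (290,200), (328,215) and (212,200).

```bash
cat > c.py <<'E'
from h import *
a=np.radians(16.35); X=np.array([np.sin(a),np.cos(a),0]); Y=np.array([-np.cos(a),np.sin(a),0])
Rt=np.c_[Y,X,[0,0,-1]]
print(move([.4865,.0647,.165],Rt)); print(move([.4865,.0647,.095],Rt))
h=np.array([.4865,.0647,0])+.148*X+[0,0,.066]; print("hinge",h)
for th in np.arange(0,1.95,.15):   # arc, tool-frame shift relative to grasp start
    c,s=np.cos(th),np.sin(th); dx=-.148*c+.043*s+.148; dz=.148*s+.043*c-.043
    print(round(th,2), np.round([0,dx/.5,-dz/.5],3))
E
python3 c.py
```

```text
[-0.9049 -0.9196  0.1234  0.     -0.      0.0125]
[-0.905  -0.9196  0.2634  0.     -0.      0.0125]
hinge [0.5282 0.2067 0.066 ]
0.0 [ 0.  0. -0.]
0.15 [ 0.     0.016 -0.043]
0.3 [ 0.     0.039 -0.084]
0.45 [ 0.     0.067 -0.12 ]
0.6 [ 0.     0.1   -0.152]
0.75 [ 0.     0.138 -0.179]
0.9 [ 0.     0.179 -0.199]
1.05 [ 0.     0.223 -0.214]
1.2 [ 0.     0.269 -0.221]
1.35 [ 0.     0.315 -0.222]
1.5 [ 0.     0.361 -0.215]
1.65 [ 0.     0.405 -0.202]
1.8 [ 0.     0.447 -0.183]
```

>>> servo_tool:
  series:
    - [-0.056,-0.057,0,0,0,0]
    - [-0.112,-0.114,0,0,0,0]
    - [-0.168,-0.171,0,0,0,0]
    - [-0.224,-0.228,0,0,0,0]
    - [-0.28,-0.285,0,0,0,0]
  gripper: -0.2

```text
t: 1.42
ee_pos: [0.2689, 0.4512, 0.2267]
tcp_rot: [[-0.965, 0.262, 0.0], [0.262, 0.965, 0.0], [-0.0, 0.0, -1.0]]
force: [0.8, -0.0, 0.8]
finger_gap: 0.0634
grip_force: 0.0
```

>>> servo_tool:
  series:
    - [-0.056,-0.057,0,0,0,0]
    - [-0.112,-0.114,0,0,0,0]
    - [-0.168,-0.171,0,0,0,0]
    - [-0.224,-0.228,0,0,0,0]
    - [-0.28,-0.285,0,0,0,0]

```text
t: 1.83
ee_pos: [0.3667, 0.277, 0.2272]
tcp_rot: [[-0.965, 0.263, 0.001], [0.263, 0.965, 0.001], [-0.001, 0.001, -1.0]]
force: [1.3, -0.2, 0.1]
finger_gap: 0.0553
grip_force: 0.0
```

>>> servo_tool:
  series:
    - [-0.056,-0.057,0,0,0,0]
    - [-0.112,-0.114,0,0,0,0]
    - [-0.168,-0.171,0,0,0,0]
    - [-0.224,-0.228,0.02,0,0,0.012]
    - [-0.28,-0.285,0.05,0,0,0.012]

```text
t: 2.25
ee_pos: [0.4653, 0.1036, 0.2035]
tcp_rot: [[-0.959, 0.282, 0.004], [0.282, 0.959, 0.001], [-0.004, 0.002, -1.0]]
force: [0.9, 0.4, 0.1]
finger_gap: 0.0549
grip_force: 0.0
```

```bash
cat >> c.py <<'E'
st=monitor.observe(); print(st["t"],st["ee_pos"],st["finger_gap"],st["force"],np.round(st["joint_pos"],2))
E
python3 c.py | grep -v "^[01]\."; cat > w.py <<'E'
from h import *
import sys
st=monitor.observe(); im,d=optics.capture("wrist"); cv2.imwrite(f"pics/{sys.argv[1]}.png",im[:,:,::-1]); np.save(f"pics/{sys.argv[1]}.npy",d)
c=cam("wrist",st); P=cloud(c,d)
json.dump({k:np.array(v).tolist() for k,v in st.items()},open(f"pics/{sys.argv[1]}.json","w"))
for l in sys.argv[2:]:
    for r in finder.spot_point("wrist",l)[:2]:
        u,v=np.array(r["position"])*[640,480]; print(l,round(r["conf"],2),round(u),round(v),P[min(int(v),479),min(int(u),639)])
E
python3 w.py w0 chest_lid_handle chest_lid_hinge caddy narrow_floor tin
```

```text
[-0.0622 -0.0629  0.0772  0.0013  0.0025 -0.0002]
[-0.0617 -0.0632  0.2172  0.0013  0.0025 -0.0002]
hinge [0.5282 0.2067 0.066 ]
2.25 [0.4653 0.1036 0.2035] 0.054875089080553774 [0.8905 0.3782 0.1231] [-0.17  0.19 -0.12  2.01  0.03  0.94  0.98]
chest_lid_handle 0.82 279 290 [0.4855 0.0653 0.115 ]
chest_lid_hinge 0.74 463 271 [0.5263 0.2053 0.0749]
```

>>> servo_tool:
  series:
    - [-0.03,-0.031,0.02,0,0,0]
    - [-0.061,-0.063,0.06,0,0,0]
    - [-0.061,-0.063,0.12,0,0,0]
    - [-0.061,-0.063,0.18,0,0,0]
    - [-0.061,-0.063,0.217,0,0,0]

```text
t: 2.97
ee_pos: [0.4824, 0.0679, 0.0918]
tcp_rot: [[-0.96, 0.278, -0.001], [0.278, 0.96, 0.001], [0.002, 0.0, -1.0]]
force: [0.0, 0.9, 1.5]
finger_gap: 0.055
grip_force: 0.0
```

>>> servo_tool:
  series:
    - [0,0,0,0,0,0]
    - [0,0,0,0,0,0]
    - [0,0,0,0,0,0]
    - [0,0,0,0,0,0]
    - [0,0,0,0,0,0]
  gripper: 1
  grip_force: 10

```text
t: 3.38
ee_pos: [0.4849, 0.067, 0.0952]
tcp_rot: [[-0.96, 0.28, 0.003], [0.28, 0.96, 0.001], [-0.003, 0.001, -1.0]]
force: [0.2, 0.6, 0.6]
finger_gap: 0.0261
grip_force: 0.0
```

>>> servo_tool:
  series:
    - [0,0,0,0,0,0]
    - [0,0,0,0,0,0]
    - [0,0.005,-0.014,0,0,0]
    - [0,0.01,-0.028,0,0,0]
    - [0,0.016,-0.043,0,0,0]

```text
t: 3.8
ee_pos: [0.4862, 0.0745, 0.1158]
tcp_rot: [[-0.96, 0.281, 0.001], [0.281, 0.96, 0.0], [-0.0, 0.0, -1.0]]
force: [1.7, 1.8, -3.1]
finger_gap: 0.0104
grip_force: 10.0
```

>>> servo_tool:
  series:
    - [0,0.023,-0.041,0,0,0]
    - [0,0.051,-0.077,0,0,0]
    - [0,0.084,-0.109,0,0,0]
    - [0,0.122,-0.136,0,0,0]
    - [0,0.163,-0.156,0,0,0]

```text
t: 4.22
ee_pos: [0.5084, 0.1505, 0.1956]
tcp_rot: [[-0.959, 0.283, -0.001], [0.283, 0.959, -0.003], [-0.0, -0.003, -1.0]]
force: [-1.2, -4.2, 0.6]
finger_gap: 0.0105
grip_force: 10.0
```

>>> servo_tool:
  series:
    - [0,0.044,-0.015,0,0,0]
    - [0,0.09,-0.022,0,0,0]
    - [0,0.136,-0.023,0,0,0]
    - [0,0.182,-0.016,0,0,0]
    - [0,0.226,-0.003,0,0,0]

```text
t: 4.63
ee_pos: [0.5411, 0.2619, 0.1965]
tcp_rot: [[-0.96, 0.281, 0.002], [0.281, 0.96, 0.0], [-0.002, 0.001, -1.0]]
force: [1.3, -0.3, 1.5]
finger_gap: 0.0106
grip_force: 10.0
```

>>> servo_tool:
  series:
    - [0,0.02,0.008,0,0,0]
    - [0,0.042,0.019,0,0,0]
    - [0,0.058,0.029,0,0,0]
    - [0,0.058,0.029,0,0,0]
    - [0,0.058,0.029,0,0,0]

```text
t: 5.05
ee_pos: [0.5491, 0.2901, 0.1808]
tcp_rot: [[-0.96, 0.28, 0.001], [0.28, 0.96, 0.002], [-0.001, 0.002, -1.0]]
force: [0.7, 4.6, 5.5]
finger_gap: 0.0108
grip_force: 10.0
```

>>> servo_tool:
  series:
    - [0,0,0,0,0,0]
    - [0,0,0,0,0,0]
    - [0,0.004,-0.01,0,0,0]
    - [0,0.006,-0.03,0,0,0]
    - [0,0.008,-0.06,0,0,0]
  gripper: 0.55

```text
t: 5.47
ee_pos: [0.5486, 0.2911, 0.2092]
tcp_rot: [[-0.96, 0.282, -0.004], [0.282, 0.96, -0.002], [0.003, -0.003, -1.0]]
force: [0.1, -0.3, 0.4]
finger_gap: 0.0207
grip_force: 0.0
```

>>> servo_tool:
  series:
    - [0,0,-0.04,0,0,0]
    - [0,0,-0.1,0,0,0]
    - [0,-0.05,-0.15,0,0,0]
    - [0,-0.12,-0.18,0,0,0]
    - [0,-0.2,-0.2,0,0,0]

```text
t: 5.88
ee_pos: [0.5218, 0.1972, 0.3129]
tcp_rot: [[-0.961, 0.278, 0.003], [0.278, 0.961, 0.002], [-0.002, 0.002, -1.0]]
force: [0.9, 0.2, 1.0]
finger_gap: 0.0208
grip_force: 0.0
```

>>> servo_tool:
  series:
    - [0,-0.08,0,0,0,0]
    - [0,-0.16,0,0,0,0]
    - [0,-0.22,0,0,0,0]
    - [0,-0.22,0,0,0,0]
    - [0,-0.22,0,0,0,0]

```text
t: 6.3
ee_pos: [0.4904, 0.0883, 0.3111]
tcp_rot: [[-0.958, 0.286, 0.001], [0.286, 0.958, -0.0], [-0.001, -0.0, -1.0]]
force: [0.6, 0.4, 0.3]
finger_gap: 0.0203
grip_force: 0.0
```

```bash
python3 w.py w1 jar_center chest_lid_hinge chest_lid_handle chest caddy; cat pics/w1.json | head -c 300; cp a.py a2.py; sed -i 's/}0\./}1./g; s/\["chest_lid_hinge.*\]:/["jar_center","chest_lid_handle","narrow_floor","wide_floor","caddy"]:/' a2.py; python3 a2.py | tail -n +2
```

```text
jar_center 0.65 351 212 [0.5037 0.1185 0.0547]
jar_center 0.65 597 239 [0.549  0.291  0.1981]
chest_lid_hinge 0.7 435 216 [0.5308 0.206  0.0669]
chest_lid_hinge 0.22 60 271 [ 0.4789 -0.275   0.0052]
chest_lid_handle 0.67 595 244 [0.5527 0.2888 0.1974]
chest 0.89 356 203 [0.4955 0.1266 0.0541]
caddy 0.81 54 289 [ 0.4986 -0.2944  0.0055]
caddy 0.5 323 346 [0.4664 0.0953 0.3935]
{"t": 6.3, "joint_pos": [-0.1670422098380465, 0.12074181144434762, -0.07158649607259125, 1.8281215551362264, 0.009812648462920685, 1.1924837060075906, 1.0395301140638211], "qd": [-0.03387662045444473, 0.026384694012256977, -0.050024364488368354, -0.029202180570055154, -0.015556684030618653, -0.01090top [ 0.5201 -0.0408  1.2488] [ 0.0532 -0.0007 -0.9986]
jar_center 0.83 256 268 [0.5122 0.0591 0.5056]
chest_lid_handle 0.55 175 251 [0.5491 0.3429 0.0057]
narrow_floor 0.65 437 258 [ 0.5311 -0.3445  0.0061]
wide_floor 0.77 407 277 [ 0.4793 -0.2672  0.0077]
caddy 0.74 418 267 [ 0.5077 -0.2976  0.0014]
side [0.5891 0.9297 0.5334] [-0.0154 -0.9049 -0.4254]
jar_center 0.38 298 263 [0.6242 0.2231 0.1645]
chest_lid_handle 0.62 335 266 [0.5613 0.2955 0.1964]
narrow_floor 0.75 330 226 [ 0.5484 -0.2955  0.0178]
wide_floor 0.67 353 230 [ 0.478  -0.2801  0.0057]
```

View pics/w1.png

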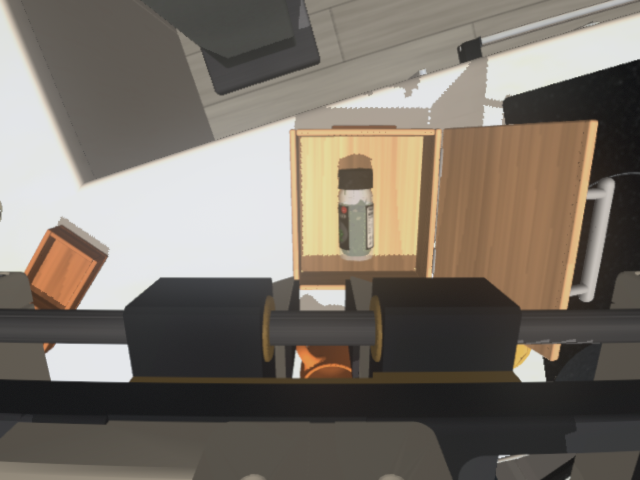

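```bash
cat > jar.py <<'E'
from h import *
import sys
n=sys.argv[1]; st=json.load(open(f"pics/{n}.json")); d=np.load(f"pics/{n}.npy"); im=cv2.imread(f"pics/{n}.png").reshape(-1,3)
P=cloud(cam("wrist",st),d).reshape(-1,3)
a=np.radians(16.35); X=np.array([np.sin(a),np.cos(a),0]); Y=np.array([-np.cos(a),np.sin(a),0])
h=np.array([.5282,.2067,.066]); C=h-.08*X
q=(P-C)@np.c_[X,Y,[0,0,1]]; q[:,2]+=.066
m=(abs(q[:,0])<.07)&(abs(q[:,1])<.08)&(q[:,2]>.03)&(q[:,2]<.07)
print("jar",m.sum(),cv2.minAreaRect(q[m][:,:2].astype(np.float32)),"ztop",np.percentile(q[m][:,2],[50,95,99]))
top=m&(q[:,2]>np.percentile(q[m][:,2],60)); t=q[top]; b=np.polyfit(t[:,1],t[:,0],1); print("ridge x=",b, "y range",np.percentile(t[:,1],[1,99]))
for y in np.arange(-.07,.07,.01):
    s=top&(abs(q[:,1]-y)<.005)
    if s.sum()>5: print(round(y,2),s.sum(),np.median(im[s],0),np.median(q[s],0))
# caddy
x,y,z=P.T; m=(abs(x-.5)<.12)&(abs(y+.3)<.12)&(z>.018)&(z<.04)
print("caddy",m.sum(),cv2.minAreaRect(P[m][:,:2].astype(np.float32)) if m.sum() else "")
E
python3 jar.py w1
```

```text
jar 3136 ((-0.005797527730464935, -0.006160859018564224), (0.04057171195745468, 0.10487303137779236), 1.8811205625534058) ztop [0.0529 0.056  0.0569]
ridge x= [-0.0302 -0.0054] y range [-0.0567  0.0443]
-0.06 35 [154. 169. 188.] [-0.0037 -0.0565  0.0549]
-0.05 110 [131. 148. 147.] [-0.004  -0.0496  0.055 ]
-0.04 124 [131. 149. 147.] [-0.0039 -0.0407  0.055 ]
-0.03 128 [131. 148. 147.] [-0.0044 -0.0301  0.055 ]
-0.02 128 [131. 148. 147.] [-0.0045 -0.0199  0.0548]
-0.01 119 [132. 149. 148.] [-0.0046 -0.0095  0.0548]
0.0 136 [131. 147. 147.] [-0.0048 -0.0002  0.0549]
0.01 137 [169. 179. 187.] [-0.0051  0.01    0.0549]
0.02 68 [194. 202. 212.] [-0.0063  0.0178  0.055 ]
0.03 139 [63. 76. 86.] [-0.0065  0.0301  0.0551]
0.04 121 [62. 75. 85.] [-0.0069  0.0399  0.0551]
0.05 9 [57. 70. 80.] [-0.0058  0.0453  0.0542]
caddy 1393 ((0.4999774992465973, -0.2932347059249878), (0.07357354462146759, 0.1723526567220688), 36.47476577758789)
```

The wrist view shows the lid lying open on the left. The jar is in the chest at (355,212), with its dark cap at (355,178) pointing toward the robot. The caddy is at (65,275).

```bash
cat > d.py <<'E'
from h import *
a=np.radians(16.35); X=np.array([np.sin(a),np.cos(a),0]); Y=np.array([-np.cos(a),np.sin(a),0]); Z=np.array([0,0,1.])
C=np.array([.5282,.2067,0])-.08*X; f=np.radians(8)
J=C-.0058*X-.0062*Y+.0355*Z
ax=Y-.03*X; ax/=np.linalg.norm(ax); b=np.cross(Z,ax)*-1  # b ~ X
tz=np.sin(f)*b-np.cos(f)*Z; ty=np.cross(tz,ax); Rt=np.c_[ax,ty,tz]; print(J,np.linalg.det(Rt))
p=J+.012*tz; print(move(p-.11*tz,Rt)); print("then advance",.11/.5, p)
E
python3 d.py
```

```text
[0.51   0.1226 0.0355] 1.0
[-0.0197  0.0446  0.3551 -0.0889  0.0013 -0.0187]
then advance 0.22 [0.5104 0.1242 0.0236]
```

>>> servo_tool:
  series:
    - [-0.004,0.009,0.07,-0.018,0,-0.004]
    - [-0.008,0.018,0.14,-0.036,0,-0.008]
    - [-0.012,0.027,0.21,-0.053,0,-0.012]
    - [-0.016,0.036,0.28,-0.071,0.001,-0.016]
    - [-0.02,0.045,0.355,-0.089,0.001,-0.019]
  gripper: -0.3

```text
t: 7.62
ee_pos: [0.5075, 0.1099, 0.1319]
tcp_rot: [[-0.968, 0.249, 0.038], [0.252, 0.958, 0.136], [-0.003, 0.141, -0.99]]
force: [1.0, 0.8, 0.5]
finger_gap: 0.0495
grip_force: 0.0
```

>>> servo_tool:
  series:
    - [0,0,0,0,0,0]
    - [0,0,0,0,0,0]
    - [0,0,0,0,0,0]
    - [0,0,0,0,0,0]
    - [0,0,0,0,0,0]

```text
t: 8.03
ee_pos: [0.5086, 0.1103, 0.1352]
tcp_rot: [[-0.968, 0.248, 0.04], [0.251, 0.958, 0.135], [-0.005, 0.141, -0.99]]
force: [0.6, -0.7, 0.9]
finger_gap: 0.0597
grip_force: 0.0
```

```bash
python3 d.py; python3 w.py w2 jar_center; python3 jar.py w2|head -2; head -c 400 pics/w2.json
```

```text
[0.51   0.1226 0.0355] 1.0
[ 0.0037 -0.0034  0.0049  0.0011  0.003   0.0012]
then advance 0.22 [0.5104 0.1242 0.0236]
jar 8143 ((-0.005242489278316498, -0.005428727716207504), (0.04193154722452164, 0.10292743891477585), 2.3824074268341064) ztop [0.053  0.0559 0.0565]
ridge x= [-0.0309 -0.0054] y range [-0.05    0.0443]
{"t": 8.0333, "joint_pos": [-0.09668614740569403, 0.32785709064121604, -0.09429043384290095, 2.0202241915424093, -0.14264483123300442, 0.7351590317377645, 1.2349404449649546], "qd": [0.0014720493258195766, 0.003522423746526099, 4.372515387254447e-05, 0.010532844522884596, -0.0015919126232322774, -0.006405904546207884, 0.004750373567585987], "effort": [0.07306158542633057, -42.788347005844116, -0.6
```

>>> servo_tool:
  series:
    - [0.002,-0.001,0.05,0,0,0]
    - [0.003,-0.002,0.11,0,0,0]
    - [0.003,-0.002,0.17,0,0,0]
    - [0.003,-0.002,0.21,0,0,0]
    - [0.003,-0.002,0.222,0,0,0]

```text
t: 8.55
ee_pos: [0.5072, 0.1244, 0.0204]
tcp_rot: [[-0.968, 0.249, 0.032], [0.251, 0.959, 0.134], [0.003, 0.138, -0.99]]
force: [-0.2, -0.6, -0.8]
finger_gap: 0.0597
grip_force: 0.0
```

>>> servo_tool:
  series:
    - [0,0,0,0,0,0]
    - [0,0,0,0,0,0]
    - [0,0,0,0,0,0]
    - [0,0,0,0,0,0]
    - [0,0,0,0,0,0]
  gripper: 1
  grip_force: 20

```text
t: 8.97
ee_pos: [0.5105, 0.1241, 0.0242]
tcp_rot: [[-0.968, 0.249, 0.039], [0.252, 0.958, 0.135], [-0.003, 0.141, -0.99]]
force: [-0.9, -0.6, 5.5]
finger_gap: 0.0407
grip_force: 20.0
```

>>> servo_tool:
  series:
    - [0,0,0,0,0,0]
    - [0,0,0,0,0,0]
    - [0,0,-0.02,0,0,0]
    - [0,0,-0.05,0,0,0]
    - [0,0,-0.08,0,0,0]

```text
t: 9.38
ee_pos: [0.5068, 0.1183, 0.0628]
tcp_rot: [[-0.968, 0.25, 0.034], [0.252, 0.958, 0.134], [0.001, 0.139, -0.99]]
force: [0.8, -0.0, -1.4]
finger_gap: 0.0405
grip_force: 20.0
```

>>> servo_tool:
  series:
    - [0,0,-0.06,0,0,0]
    - [0,0,-0.12,0,0,0]
    - [0,0,-0.17,0,0,0]
    - [0,-0.02,-0.2,0,0,0]
    - [0,-0.05,-0.2,0,0,0]

```text
t: 9.8
ee_pos: [0.5004, 0.0821, 0.1625]
tcp_rot: [[-0.968, 0.247, 0.043], [0.25, 0.959, 0.136], [-0.008, 0.142, -0.99]]
force: [0.3, 0.6, -1.6]
finger_gap: 0.0403
grip_force: 20.0
```

```bash
cat > e.py <<'E'
from h import *
Z=np.array([0,0,1.]); a=np.array([0,1.,0])
Rt=np.c_[a,np.cross(-Z,a),-Z]; st=monitor.observe(); R0=st["tcp_rot"]
print(st["ee_pos"],st["finger_gap"]); rv=R.from_matrix(R0.T@Rt).as_rotvec()/(np.pi/2)
print("to hover",move([.50,-.10,.12],Rt))
print("down: TCP z target .0205-.012+.001")
E
python3 e.py
```

```text
[0.5004 0.0821 0.1625] 0.04025887932092405
to hover [-0.0898 -0.3614  0.0345  0.0807 -0.0557  0.8377]
down: TCP z target .0205-.012+.001
```

>>> servo_tool:
  series:
    - [-0.018,-0.072,0.007,0.007,-0.005,0.075]
    - [-0.036,-0.145,0.014,0.014,-0.01,0.15]
    - [-0.054,-0.217,0.021,0.021,-0.015,0.225]
    - [-0.072,-0.289,0.028,0.028,-0.02,0.3]
    - [-0.09,-0.361,0.034,0.036,-0.025,0.375]

```text
t: 10.22
ee_pos: [0.4961, -0.1025, 0.1162]
tcp_rot: [[-0.659, 0.751, 0.04], [0.751, 0.657, 0.067], [0.024, 0.074, -0.997]]
force: [1.0, -0.2, -0.7]
finger_gap: 0.0405
grip_force: 20.0
```

```bash
python3 e.py
```

```text
[ 0.4961 -0.1025  0.1162] 0.04049796260121201
to hover [-0.0012  0.0098 -0.007   0.0396 -0.0316  0.4578]
down: TCP z target .0205-.012+.001
```

>>> servo_tool:
  series:
    - [0,0.004,-0.004,0.007,-0.006,0.076]
    - [0,0.008,-0.006,0.014,-0.012,0.152]
    - [0,0.009,-0.006,0.021,-0.017,0.228]
    - [0,0.009,-0.006,0.027,-0.022,0.304]
    - [0,0.009,-0.006,0.033,-0.027,0.38]

```text
t: 10.63
ee_pos: [0.4997, -0.098, 0.1197]
tcp_rot: [[-0.121, 0.993, 0.01], [0.993, 0.121, 0.008], [0.007, 0.011, -1.0]]
force: [0.2, 0.0, -2.0]
finger_gap: 0.0399
grip_force: 20.0
```

>>> servo_tool:
  series:
    - [0,0,0,0.002,-0.001,0.026]
    - [0,0,0,0.005,-0.003,0.062]
    - [0,0,0,0.005,-0.003,0.07]
    - [0,0,0,0.005,-0.003,0.07]
    - [0,0,0,0.005,-0.003,0.07]

```text
t: 11.05
ee_pos: [0.5, -0.098, 0.1193]
tcp_rot: [[-0.019, 1.0, 0.003], [1.0, 0.019, 0.003], [0.003, 0.003, -1.0]]
force: [-0.1, 0.8, -0.0]
finger_gap: 0.0403
grip_force: 20.0
```

```bash
python3 e.py; sed -i 's/}1\./}2./g' a2.py; python3 a2.py | grep -v "^{"; cat > f.py <<'E'
from h import *
import sys
d=np.load("pics/top2.npy"); P=cloud(cam("top"),d).reshape(-1,3); x,y,z=P.T
m=(abs(x-.5)<.12)&(abs(y+.3)<.115)&(z>.018)&(z<.036)
print("caddy",m.sum(),cv2.minAreaRect(P[m][:,:2].astype(np.float32)))
d=np.load("pics/top0.npy"); P=cloud(cam("top"),d).reshape(-1,3); x,y,z=P.T
m=(abs(x-.5)<.12)&(abs(y+.3)<.115)&(z>.018)&(z<.036)
print("caddy",m.sum(),cv2.minAreaRect(P[m][:,:2].astype(np.float32)))
E
python3 f.py
```

```text
[ 0.5    -0.098   0.1193] 0.04034662372491684
to hover [-0.004  -0.     -0.0013  0.0021 -0.002   0.0124]
down: TCP z target .0205-.012+.001
top [ 0.5201 -0.0408  1.2488] [ 0.0532 -0.0007 -0.9986]
chest_lid_handle 0.86 172 246 [0.558  0.2883 0.1978]
narrow_floor 0.85 432 257 [ 0.5337 -0.3328  0.0109]
wide_floor 0.85 405 276 [ 0.4818 -0.2627  0.0035]
caddy 0.91 420 268 [ 0.5052 -0.2986  0.0094]
side [0.5891 0.9297 0.5334] [-0.0154 -0.9049 -0.4254]
jar_center 0.81 349 213 [ 0.5107 -0.0562  0.1478]
chest_lid_handle 0.78 335 269 [0.5597 0.2956 0.1909]
narrow_floor 0.82 331 225 [ 0.5455 -0.2932  0.0187]
wide_floor 0.71 337 265 [0.5581 0.2959 0.1965]
caddy 0.92 342 232 [ 0.5154 -0.253   0.0156]
caddy 524 ((0.5227048993110657, -0.3265683650970459), (0.07353925704956055, 0.24856512248516083), 36.83199691772461)
caddy 570 ((0.5226712822914124, -0.3266207277774811), (0.0736074149608612, 0.2494274079799652), 36.910518646240234)
```

>>> servo_tool:
  series:
    - [0,0,0.06,0.002,-0.002,0.012]
    - [0,0,0.12,0.002,-0.002,0.012]
    - [0,0,0.17,0.002,-0.002,0.012]
    - [0,0,0.2,0.002,-0.002,0.012]
    - [0,0,0.216,0.002,-0.002,0.012]

```text
t: 12.07
ee_pos: [0.4988, -0.0974, 0.0088]
tcp_rot: [[0.001, 1.0, -0.004], [1.0, -0.001, 0.0], [0.0, -0.004, -1.0]]
force: [-2.5, 0.3, 22.2]
finger_gap: 0.0402
grip_force: 20.0
```

>>> servo_tool:
  series:
    - [0,0,0,0,0,0]
    - [0,0,0,0,0,0]
    - [0,0,0.001,0,0,0]
    - [0,0,0.002,0,0,0]
    - [0,0,0.003,0,0,0]

```text
t: 12.48
ee_pos: [0.5012, -0.0978, 0.0103]
tcp_rot: [[0.001, 1.0, 0.001], [1.0, -0.001, -0.0], [-0.0, 0.001, -1.0]]
force: [-1.6, 0.6, -1.3]
finger_gap: 0.0401
grip_force: 20.0
```

>>> servo_tool:
  series:
    - [0,0,0.002,0,0,0]
    - [0,0,0.002,0,0,0]
    - [0,0,0.002,0,0,0]
    - [0,0,0.002,0,0,0]
    - [0,0,0.002,0,0,0]
  gripper: -0.4

```text
t: 12.9
ee_pos: [0.5005, -0.0977, 0.0086]
tcp_rot: [[0.001, 1.0, -0.0], [1.0, -0.001, -0.0], [-0.0, -0.0, -1.0]]
force: [-0.7, -0.0, -0.4]
finger_gap: 0.0636
grip_force: 0.0
```

>>> servo_tool:
  series:
    - [0,0,-0.05,0,0,0]
    - [0,0,-0.12,0,0,0]
    - [0,0,-0.19,0,0,0]
    - [0,0,-0.26,0,0,0]
    - [0,0,-0.28,0,0,0]

```text
t: 13.32
ee_pos: [0.5035, -0.0984, 0.1536]
tcp_rot: [[0.001, 1.0, 0.008], [1.0, -0.001, -0.001], [-0.001, 0.008, -1.0]]
force: [0.8, -0.7, 0.0]
finger_gap: 0.0645
grip_force: 0.0
```

>>> servo_tool:
  series:
    - [0,0,0,0,0,0]
    - [0,0,0,0,0,0]
    - [0,0,0,0,0,0]
    - [0,0,0,0,0,0]
    - [0,0,0,0,0,0]

```text
t: 13.73
ee_pos: [0.4993, -0.0976, 0.147]
tcp_rot: [[0.001, 1.0, -0.003], [1.0, -0.001, -0.0], [-0.0, -0.003, -1.0]]
force: [-0.5, 0.8, 0.1]
finger_gap: 0.0643
grip_force: 0.0
```

```bash
python3 w.py w3 jar_center caddy narrow_floor; cat > j2.py <<'E'
from h import *
import sys
n=sys.argv[1]; st=json.load(open(f"pics/{n}.json")); d=np.load(f"pics/{n}.npy"); im=cv2.imread(f"pics/{n}.png").reshape(-1,3)
P=cloud(cam("wrist",st),d).reshape(-1,3); x,y,z=P.T
print(st["t"],st["ee_pos"],np.round(st["joint_pos"],2))
m=(abs(x-.5)<.07)&(abs(y+.1)<.075)&(z>.012)&(z<.06)
print("jar",m.sum(),cv2.minAreaRect(P[m][:,:2].astype(np.float32)),np.percentile(z[m],[50,95,99]))
for yy in np.arange(-.16,-.03,.01):
    s=m&(abs(y-yy)<.005)&(z>.03)
    if s.sum()>5: print(round(yy,2),s.sum(),np.median(im[s],0),np.median(P[s],0))
m=(abs(x-.5)<.12)&(abs(y+.3)<.115)&(z>.018)&(z<.036)
if m.sum()>50: print("caddy",m.sum(),cv2.minAreaRect(P[m][:,:2].astype(np.float32)))
E
python3 j2.py w3
```

```text
jar_center 0.72 326 238 [ 0.5011 -0.0955  0.0403]
13.7333 [0.4993049982828232, -0.09757100738744276, 0.14698594815063593] [-0.14  0.33  0.33  1.99 -0.14  0.84  0.27]
jar 7087 ((0.4999285936355591, -0.09886863827705383), (0.10497236251831055, 0.04163260757923126), 89.92327880859375) [0.0381 0.041  0.0416]
-0.15 298 [231. 229. 228.] [ 0.5005 -0.1479  0.0385]
-0.14 532 [137. 150. 145.] [ 0.4997 -0.1399  0.0389]
-0.13 581 [137. 150. 145.] [ 0.4997 -0.1299  0.0389]
-0.12 595 [137. 149. 145.] [ 0.4997 -0.12    0.0387]
-0.11 612 [137. 149. 145.] [ 0.4997 -0.1099  0.0388]
-0.1 630 [136. 149. 145.] [ 0.4997 -0.1     0.0387]
-0.09 648 [133. 143. 140.] [ 0.4996 -0.09    0.0388]
-0.08 640 [195. 201. 204.] [ 0.4996 -0.08    0.0386]
-0.07 593 [189. 192. 194.] [ 0.4996 -0.0703  0.0373]
-0.06 676 [74. 74. 75.] [ 0.5003 -0.0601  0.0388]
-0.05 603 [76. 76. 76.] [ 0.4996 -0.0506  0.038 ]
caddy 571 ((0.4716249704360962, -0.2159227728843689), (0.023496152833104134, 0.04852123185992241), 88.3583755493164)
```

```bash
cat > g.py <<'E'
from h import *
print(np.array(optics.camera_model("wrist")["T_tool_cam"]))
f=np.radians(45); s,c=np.sin(f),np.cos(f)
Rt=np.array([[0,1,0],[c,0,-s],[-s,0,-c]],float); tz=Rt[:,2]
p=np.array([.4999,-.0889,.0205])+.011*tz
st=monitor.observe(); print(st["ee_pos"],np.round(st["joint_pos"],2),st["force"])
print("hover",move(p-.11*tz,Rt)); print("grasp",move(p,Rt),p)
E
python3 g.py
```

```text
[[ 0.0013 -0.9674 -0.2534  0.0679]
 [ 1.      0.0013  0.0003 -0.0009]
 [ 0.0001 -0.2534  0.9674 -0.1582]
 [ 0.      0.      0.      1.    ]]
[ 0.5001 -0.0977  0.1479] [-0.14  0.33  0.33  1.99 -0.14  0.84  0.27] [ 0.4385  0.411  -0.3995]
hover [ 0.1577 -0.0003  0.1147 -0.0011 -0.4998 -0.0002]
grasp [ 0.0022  0.0001  0.2703 -0.0011 -0.4998 -0.0002] [ 0.4999 -0.0967  0.0127]
```

>>> servo_tool:
  series:
    - [0.03,0,0.01,0,-0.075,0]
    - [0.06,0,0.03,0,-0.15,0]
    - [0.09,0,0.05,0,-0.225,0]
    - [0.12,0,0.08,0,-0.3,0]
    - [0.15,0,0.11,0,-0.375,0]

```text
t: 14.35
ee_pos: [0.5025, -0.0215, 0.0945]
tcp_rot: [[0.004, 1.0, 0.005], [0.843, -0.001, -0.537], [-0.537, 0.007, -0.843]]
force: [-0.1, 0.6, -1.7]
finger_gap: 0.0643
grip_force: 0.0
```

>>> servo_tool:
  series:
    - [0,0,0,0,-0.065,0]
    - [0,0,0,0,-0.125,0]
    - [0,0,0,0,-0.125,0]
    - [0,0,0,0,-0.125,0]
    - [0,0,0,0,-0.125,0]

```text
t: 14.77
ee_pos: [0.5005, -0.024, 0.094]
tcp_rot: [[0.002, 1.0, -0.002], [0.726, -0.003, -0.688], [-0.688, 0.0, -0.726]]
force: [0.3, -0.3, 0.9]
finger_gap: 0.0641
grip_force: 0.0
```

```bash
python3 g.py | tail -3; python3 w.py w4 jar_center; python3 j2.py w4
```

```text
[ 0.5005 -0.024   0.094 ] [-0.88  0.7   0.53  1.96  0.45  0.94 -0.75] [ 0.3256 -0.2644  0.8535]
hover [ 0.0123 -0.0013 -0.002  -0.0012 -0.0168 -0.0013]
grasp [ 0.0065 -0.0009  0.2179 -0.0012 -0.0168 -0.0013] [ 0.4999 -0.0967  0.0127]
jar_center 0.95 321 246 [ 0.4986 -0.0663  0.0401]
14.7667 [0.5005316428801675, -0.024042321689900167, 0.09400599694924769] [-0.88  0.7   0.53  1.96  0.45  0.94 -0.75]
jar 5827 ((0.5001211166381836, -0.09795577824115753), (0.1064692810177803, 0.04157281294465065), 89.7676010131836) [0.0355 0.0404 0.0408]
-0.15 93 [140. 159. 182.] [ 0.5005 -0.1473  0.0387]
-0.14 190 [151.5 162.5 173. ] [ 0.4997 -0.1397  0.0392]
-0.13 247 [130. 145. 141.] [ 0.4997 -0.1302  0.039 ]
-0.12 269 [129. 145. 140.] [ 0.4997 -0.12    0.0388]
-0.11 295 [129. 144. 141.] [ 0.5005 -0.1102  0.0387]
-0.1 327 [129. 145. 141.] [ 0.4998 -0.0998  0.0388]
-0.09 375 [128. 144. 141.] [ 0.4998 -0.0894  0.0385]
-0.08 438 [129. 144. 140.] [ 0.4998 -0.079   0.0383]
-0.07 334 [ 95.5 105.5 105.5] [ 0.5008 -0.072   0.0379]
-0.06 491 [70. 74. 75.] [ 0.4998 -0.0599  0.0389]
-0.05 1032 [69. 73. 72.] [ 0.5001 -0.0477  0.0356]
caddy 926 ((0.5239802598953247, -0.3254333734512329), (0.07246840745210648, 0.25238990783691406), 36.549381256103516)
```

>>> servo_tool:
  series:
    - [0.008,-0.001,0.05,0,-0.017,0]
    - [0.007,-0.001,0.1,0,-0.017,0]
    - [0.0065,-0.001,0.15,0,-0.017,0]
    - [0.0065,-0.001,0.19,0,-0.017,0]
    - [0.0065,-0.001,0.216,0,-0.017,0]

```text
t: 15.28
ee_pos: [0.4991, -0.0982, 0.0134]
tcp_rot: [[0.005, 1.0, -0.004], [0.707, -0.007, -0.707], [-0.707, 0.001, -0.707]]
force: [-0.1, -0.0, -0.6]
finger_gap: 0.0641
grip_force: 0.0
```

>>> servo_tool:
  series:
    - [0,0,0,0,0,0]
    - [0,0,0,0,0,0]
    - [0,0,0,0,0,0]
    - [0,0,0,0,0,0]
    - [0,0,0,0,0,0]
  gripper: 1
  grip_force: 30

```text
t: 15.7
ee_pos: [0.501, -0.0938, 0.0138]
tcp_rot: [[0.001, 1.0, 0.001], [0.707, -0.0, -0.707], [-0.707, 0.002, -0.707]]
force: [-0.1, 1.2, 2.1]
finger_gap: 0.0402
grip_force: 30.0
```

>>> servo_tool:
  series:
    - [0,0,0,0,0,0]
    - [0,0,0,0,0,0]
    - [0,0,0,0,0,0]
    - [0.01,0,-0.01,0,0,0]
    - [-0.01,0,-0.03,0,0,0]

```text
t: 16.12
ee_pos: [0.4992, -0.0856, 0.0252]
tcp_rot: [[-0.003, 1.0, -0.001], [0.707, 0.001, -0.708], [-0.708, -0.003, -0.707]]
force: [0.2, 0.6, -1.4]
finger_gap: 0.0401
grip_force: 30.0
```

```bash
python3 g.py | tail -3
```

```text
[ 0.4992 -0.0856  0.0252] [-0.81  0.84  0.54  2.01  0.49  0.75 -0.79] [ 0.1959  0.5591 -1.3985]
hover [ 0.0018  0.0013 -0.1866 -0.0006  0.0004  0.0019]
grasp [ 0.002   0.0015  0.0334 -0.0006  0.0004  0.0019] [ 0.4999 -0.0967  0.0127]
```

>>> servo_tool:
  series:
    - [-0.035,0,-0.035,0,0,0]
    - [-0.075,0,-0.075,0,0,0]
    - [-0.12,0,-0.12,0,0,0]
    - [-0.16,0,-0.16,0,0,0]
    - [-0.19,0,-0.19,0,0,0]

```text
t: 16.53
ee_pos: [0.5001, -0.0867, 0.1632]
tcp_rot: [[0.001, 1.0, 0.0], [0.707, -0.001, -0.707], [-0.707, 0.001, -0.707]]
force: [0.6, -0.0, -0.5]
finger_gap: 0.0402
grip_force: 30.0
```

```bash
cat > k.py <<'E'
from h import *
import sys
az=np.radians(float(sys.argv[1])); f=np.radians(float(sys.argv[2]))  # cap-lean direction azimuth, tool tilt from vertical
a=np.array([np.cos(az),np.sin(az),0]); Z=np.array([0,0,1.])
tz=-np.cos(f)*Z+np.sin(f)*a; ty=np.cross(-Z,a); tx=np.cross(ty,tz); Rt=np.c_[tx,ty,tz]
p=np.array([float(v) for v in sys.argv[3].split(",")])+.011*tz
st=monitor.observe(); print(st["t"],st["ee_pos"],np.round(st["joint_pos"],2),st["finger_gap"])
print("contact now",np.array(st["ee_pos"])-.011*np.array(st["tcp_rot"])[:,2]); print("move",move(p,Rt)," rotation only dest",p)
E
python3 k.py 58 45 .5315,-.3358,.16;  python3 k.py 90 45 .5315,-.3358,.16
```

```text
16.5333 [ 0.5001 -0.0867  0.1632] [-0.86  0.57  0.61  2.01  0.53  0.98 -0.66] 0.040235289852347846
contact now [ 0.5001 -0.0789  0.171 ]
move [-0.3272  0.0713  0.3585  0.0005  0.9717  0.3936]  rotation only dest [ 0.5356 -0.3292  0.1522]
16.5333 [ 0.5001 -0.0867  0.1632] [-0.86  0.57  0.61  2.01  0.53  0.98 -0.66] 0.040235289852347846
contact now [ 0.5001 -0.0789  0.171 ]
move [-0.3256  0.063   0.3569  0.0004  1.0002 -0.0004]  rotation only dest [ 0.5315 -0.328   0.1522]
```

>>> servo_tool:
  series:
    - [0,0,0,0,0.075,0]
    - [0,0,0,0,0.15,0]
    - [0,0,0,0,0.225,0]
    - [0,0,0,0,0.3,0]
    - [0,0,0,0,0.375,0]

```text
t: 16.95
ee_pos: [0.5007, -0.0859, 0.1627]
tcp_rot: [[-0.001, 1.0, 0.003], [0.982, 0.002, -0.19], [-0.19, 0.003, -0.982]]
force: [-0.9, -0.6, -2.8]
finger_gap: 0.0403
grip_force: 30.0
```

>>> servo_tool:
  series:
    - [0,0,0,0,0.075,0]
    - [0,0,0,0,0.15,0]
    - [0,0,0,0,0.225,0]
    - [0,0,0,0,0.3,0]
    - [0,0,0,0,0.375,0]

```text
t: 17.37
ee_pos: [0.501, -0.0871, 0.163]
tcp_rot: [[-0.001, 1.0, 0.004], [0.922, -0.0, 0.387], [0.387, 0.004, -0.922]]
force: [-0.8, -1.0, -1.5]
finger_gap: 0.0402
grip_force: 30.0
```

```bash
python3 k.py 58 45 .5315,-.3358,.16;  python3 k.py 90 45 .5315,-.3358,.16
```

```text
17.3667 [ 0.501  -0.0871  0.163 ] [ 0.13  0.41  0.3   1.91 -0.55  1.08  0.75] 0.04015434798686227
contact now [ 0.5009 -0.0913  0.1731]
move [-0.4549  0.0694 -0.1673 -0.1971  0.2398  0.2982]  rotation only dest [ 0.5356 -0.3292  0.1522]
17.3667 [ 0.501  -0.0871  0.163 ] [ 0.13  0.41  0.3   1.91 -0.55  1.08  0.75] 0.04015434798686227
contact now [ 0.5009 -0.0913  0.1731]
move [-0.4527  0.0612 -0.1664  0.0024  0.247   0.0012]  rotation only dest [ 0.5315 -0.328   0.1522]
```

>>> servo_tool:
  series:
    - [-0.073,0.011,-0.027,-0.0315,0.038,0.048]
    - [-0.146,0.022,-0.054,-0.063,0.077,0.095]
    - [-0.218,0.033,-0.08,-0.095,0.115,0.143]
    - [-0.291,0.044,-0.107,-0.126,0.153,0.191]
    - [-0.364,0.055,-0.134,-0.158,0.192,0.239]

```text
t: 17.78
ee_pos: [0.5276, -0.2829, 0.154]
tcp_rot: [[0.323, 0.899, 0.295], [0.69, -0.437, 0.577], [0.648, 0.017, -0.762]]
force: [1.3, -0.1, -1.2]
finger_gap: 0.0402
grip_force: 30.0
```

```bash
python3 k.py 58 45 .5315,-.3358,.16
```

```text
17.7833 [ 0.5276 -0.2829  0.154 ] [ 0.57  0.67  0.35  1.69 -0.89  1.32  0.9 ] 0.04024478238715757
contact now [ 0.5244 -0.2893  0.1624]
move [-0.061   0.0548 -0.046  -0.0378  0.0507  0.057 ]  rotation only dest [ 0.5356 -0.3292  0.1522]
```

>>> servo_tool:
  series:
    - [-0.03,0.027,-0.023,-0.019,0.025,0.028]
    - [-0.061,0.055,-0.046,-0.038,0.051,0.057]
    - [-0.061,0.055,-0.046,-0.038,0.051,0.057]
    - [-0.061,0.055,-0.046,-0.038,0.051,0.057]
    - [-0.061,0.055,-0.046,-0.038,0.051,0.057]

```text
t: 18.2
ee_pos: [0.5357, -0.3263, 0.152]
tcp_rot: [[0.373, 0.851, 0.371], [0.602, -0.526, 0.601], [0.706, -0.001, -0.708]]
force: [0.1, -0.6, -1.2]
finger_gap: 0.0398
grip_force: 30.0
```

```bash
python3 k.py 58 45 .5315,-.3358,.16; cat > s.py <<'E'
from h import *
import sys
n=sys.argv[1]; q=np.array([float(v) for v in sys.argv[2].split(",")]); zr=[float(v) for v in sys.argv[3].split(",")]
for cm in ["side","top"]:
    im,d=optics.capture(cm); cv2.imwrite(f"pics/{cm}{n}.png",im[:,:,::-1]); P=cloud(cam(cm),d); np.save(f"pics/P{cm}{n}.npy",P)
    for l in ["jar_center","narrow_floor"]:
        for r in finder.spot_point(cm,l)[:1]: print(cm,l,round(r["conf"],2),np.round(np.array(r["position"])*[640,480]))
    P=P.reshape(-1,3); x,y,z=P.T; m=(np.hypot(x-q[0],y-q[1])<.06)&(z>zr[0])&(z<zr[1]); print(cm,"pts",m.sum())
    for h in np.arange(zr[0],zr[1],.01):
        s=m&(abs(z-h-.005)<.005)
        if s.sum()>8: print(round(h,3),s.sum(),"med",np.median(P[s],0),"xr",np.percentile(x[s],[3,97]),"yr",np.percentile(y[s],[3,97]))
E
python3 s.py 3 .5315,-.3358 .05,.24
```

```text
18.2 [ 0.5357 -0.3263  0.152 ] [ 0.66  0.74  0.35  1.61 -0.96  1.39  0.88] 0.03983043237751255
contact now [ 0.5316 -0.3329  0.1598]
move [-0.0033  0.0029 -0.0039 -0.0025  0.0011  0.0019]  rotation only dest [ 0.5356 -0.3292  0.1522]
side jar_center 0.79 [331. 182.]
side narrow_floor 0.82 [330. 222.]
side pts 1132
0.09 21 med [ 0.5315 -0.3148  0.0976] xr [0.5128 0.55  ] yr [-0.33   -0.3097]
0.1 43 med [ 0.5345 -0.3157  0.105 ] xr [0.5138 0.5515] yr [-0.3258 -0.3099]
0.11 47 med [ 0.5314 -0.3167  0.1153] xr [0.5129 0.5514] yr [-0.3273 -0.3078]
0.12 45 med [ 0.5311 -0.317   0.1253] xr [0.5127 0.5513] yr [-0.3275 -0.3109]
0.13 46 med [ 0.5326 -0.3143  0.1357] xr [0.5125 0.5511] yr [-0.3289 -0.3097]
0.14 47 med [ 0.5313 -0.3161  0.1451] xr [0.5128 0.5508] yr [-0.3268 -0.3087]
0.15 63 med [ 0.5308 -0.3165  0.1551] xr [0.4984 0.5537] yr [-0.3342 -0.3103]
0.16 86 med [ 0.5276 -0.3162  0.1656] xr [0.4937 0.5615] yr [-0.3417 -0.3077]
0.17 99 med [ 0.5217 -0.3196  0.1746] xr [0.4883 0.5614] yr [-0.3508 -0.3113]
0.18 99 med [ 0.5217 -0.3231  0.185 ] xr [0.4819 0.5578] yr [-0.3631 -0.311 ]
0.19 
[... 779 characters left out ...]
12 med [ 0.5368 -0.3121  0.1478] xr [0.5236 0.5476] yr [-0.3191 -0.3102]
0.15 23 med [ 0.5297 -0.3126  0.1575] xr [0.5096 0.5504] yr [-0.3237 -0.3084]
0.16 61 med [ 0.5388 -0.316   0.1666] xr [0.5019 0.5619] yr [-0.3448 -0.3079]
0.17 100 med [ 0.5239 -0.3206  0.1755] xr [0.4956 0.5613] yr [-0.3558 -0.3097]
0.18 133 med [ 0.5336 -0.3313  0.1852] xr [0.4913 0.5562] yr [-0.368  -0.3115]
0.19 260 med [ 0.5292 -0.3331  0.1975] xr [0.4893 0.5497] yr [-0.3694 -0.3126]
0.2 113 med [ 0.5355 -0.3327  0.2011] xr [0.5137 0.5481] yr [-0.3713 -0.3149]
0.22 70 med [ 0.4987 -0.3529  0.2286] xr [0.4731 0.561 ] yr [-0.3838 -0.3228]
0.23 373 med [ 0.5201 -0.365   0.2345] xr [0.4755 0.5608] yr [-0.3888 -0.3283]
```

View pics/side3.png

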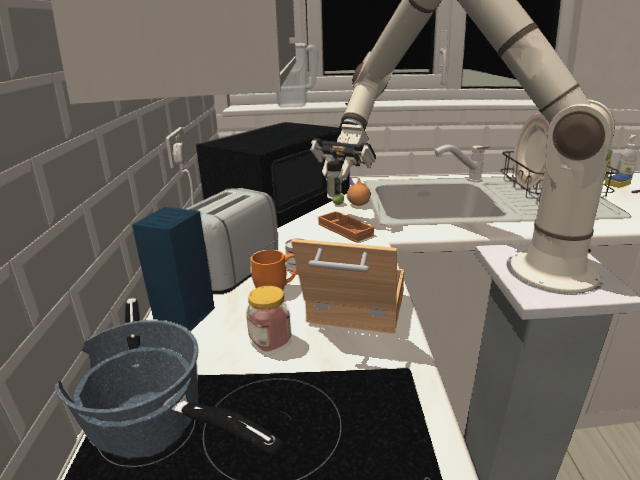

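The side view shows the jar hanging upright above the caddy, with the jar at (331,182) and the caddy at (345,225). The lid is open at (347,285), and the mug and jam jar are undisturbed.

```bash
cat > m.py <<'E'
from h import *
t=np.radians(36.7); w=np.array([np.cos(t),np.sin(t)]); l=np.array([np.sin(t),-np.cos(t)])
src={"w1":cloud(cam("wrist",json.load(open("pics/w1.json"))),np.load("pics/w1.npy")),"w4":cloud(cam("wrist",json.load(open("pics/w4.json"))),np.load("pics/w4.npy")),
 "top0":cloud(cam("top"),np.load("pics/top0.npy")),"top2":cloud(cam("top"),np.load("pics/top2.npy")),"side0":cloud(cam("side"),np.load("pics/side0.npy"))}
c0=np.array([.5,-.2932])
for n,P in src.items():
    P=P.reshape(-1,3); q=P[:,:2]-c0; W=q@w; L=q@l; z=P[:,2]
    m=(z>.021)&(z<.034)&(abs(W)<.055)&(abs(L)<.11); 
    if m.sum()<50: continue
    print(n,m.sum(),"W",np.percentile(W[m],[1,99]),"L",np.percentile(L[m],[1,99]))
    h,_=np.histogram(L[m&(abs(W)<.028)],bins=np.arange(-.1,.111,.005)); print(h)
E
python3 m.py
```

```text
w1 1229 W [-0.0358  0.036 ] L [-0.0841  0.0718]
[  0   0   0 267  74   0   0   0   0   0   0   0   0   0   0   0   0   0
   0   0   0   0   0   0  61   4   0   0   0   0   0   0   0   0   0   0
   0   0   0   0   0   0]
w4 653 W [-0.0354  0.0359] L [-0.0858  0.0876]
[  0   0  39  25   0   0   0   0   0   0   0   0   0   0   0   0   0   0
   0   0   0   0   0   0  11   1   0   0   0   0   0   0   0   0   0   0
 202  29   0   0   0   0]
top0 524 W [-0.0376  0.0341] L [-0.0837  0.0884]
[ 0  0  0 41 13  1  0  0  1  0  0  1  0  0  1  0  1  0  1  1  0  1  0  2
 43 15  0  0  0  0  0  0  0  0  0  0 28 34  0  0  0  0]
top2 479 W [-0.038   0.0342] L [-0.0835  0.0883]
[ 0  0  0 25 10  0  0  0  1  0  0  1  0  1  0  0  1  0  1  1  1  1  0  2
 41 13  0  0  0  0  0  0  0  0  0  0 29 32  0  0  0  0]
side0 401 W [-0.0357  0.0384] L [-0.0862  0.0881]
[ 0  0 13 29  9  0  0  2  0  0  0  0  0  1  0  1  0  0  0  0  0  1  1  4
 30 10  0  1  0  0  1  1  0  0  1  0 26 16  1  0  0  0]
```

```bash
python3 k.py 58 45 .5326,-.3369,.16;python3 k.py 58 45 .5326,-.3369,.1;  python3 k.py 58 45 .5326,-.3369,.072
```

```text
18.5 [ 0.5363 -0.3263  0.1531] [ 0.66  0.74  0.35  1.61 -0.96  1.39  0.88] 0.04038055050857359
contact now [ 0.5322 -0.3329  0.1609]
move [-0.0057  0.005  -0.0033 -0.0019  0.0016  0.003 ]  rotation only dest [ 0.5367 -0.3303  0.1522]
18.5 [ 0.5363 -0.3263  0.1531] [ 0.66  0.74  0.35  1.61 -0.96  1.39  0.88] 0.04038055050857359
contact now [ 0.5322 -0.3329  0.1609]
move [-0.0903  0.0048  0.0818 -0.0019  0.0016  0.003 ]  rotation only dest [ 0.5367 -0.3303  0.0922]
18.5 [ 0.5363 -0.3263  0.1531] [ 0.66  0.74  0.35  1.61 -0.96  1.39  0.88] 0.04038055050857359
contact now [ 0.5322 -0.3329  0.1609]
move [-0.1298  0.0047  0.1215 -0.0019  0.0016  0.003 ]  rotation only dest [ 0.5367 -0.3303  0.0642]
```

>>> servo_tool:
  series:
    - [-0.006,0.005,-0.003,-0.002,0.002,0.003]
    - [-0.03,0.005,0.021,-0.002,0.002,0.003]
    - [-0.055,0.005,0.046,-0.002,0.002,0.003]
    - [-0.075,0.005,0.066,-0.002,0.002,0.003]
    - [-0.09,0.005,0.082,-0.002,0.002,0.003]

```text
t: 18.92
ee_pos: [0.5349, -0.3304, 0.0882]
tcp_rot: [[0.378, 0.847, 0.374], [0.597, -0.532, 0.601], [0.708, -0.004, -0.706]]
force: [-0.1, 0.4, -2.0]
finger_gap: 0.0402
grip_force: 30.0
```

>>> servo_tool:
  series:
    - [-0.01,0,0.01,0,0,0]
    - [-0.02,0,0.02,0,0,0]
    - [-0.028,0,0.028,0,0,0]
    - [-0.034,0,0.034,0,0,0]
    - [-0.038,0,0.038,0,0,0]

```text
t: 19.33
ee_pos: [0.5362, -0.3314, 0.0647]
tcp_rot: [[0.376, 0.847, 0.376], [0.598, -0.532, 0.6], [0.708, -0.001, -0.706]]
force: [-4.9, -1.5, 16.4]
finger_gap: 0.04
grip_force: 30.0
```

```bash
python3 k.py 58 45 .5326,-.3369,.071; python3 s.py 4 .5326,-.3369 .03,.13
```

```text
19.3333 [ 0.5362 -0.3314  0.0647] [ 0.69  0.87  0.32  1.61 -1.01  1.31  0.98] 0.040005357851868296
contact now [ 0.5321 -0.338   0.0725]
move [-0.0004 -0.0003  0.0038  0.0007 -0.0007 -0.0012]  rotation only dest [ 0.5367 -0.3303  0.0632]
side jar_center 0.76 [333. 204.]
side narrow_floor 0.85 [331. 222.]
side pts 734
0.03 48 med [ 0.5342 -0.3213  0.0337] xr [0.5133 0.5575] yr [-0.3491 -0.3022]
0.04 45 med [ 0.535  -0.3203  0.0449] xr [0.5131 0.5524] yr [-0.3342 -0.3145]
0.05 45 med [ 0.5318 -0.3203  0.0555] xr [0.5131 0.5523] yr [-0.3328 -0.3136]
0.06 53 med [ 0.5317 -0.3219  0.0656] xr [0.5011 0.5546] yr [-0.3404 -0.315 ]
0.07 71 med [ 0.529  -0.321   0.0755] xr [0.4949 0.5605] yr [-0.3437 -0.3121]
0.08 96 med [ 0.5251 -0.3237  0.0851] xr [0.4883 0.563 ] yr [-0.3532 -0.3122]
0.09 90 med [ 0.5239 -0.3276  0.0951] xr [0.4838 0.5596] yr [-0.3629 -0.3147]
0.1 104 med [ 0.5252 -0.3338  0.1051] xr [0.4785 0.5532] yr [-0.3878 -0.3156]
0.11 116 med [ 0.5303 -0.3418  0.1132] xr [0.4774 0.5525] yr [-0.391  -0.3164]
0.12 66 med [ 0.5273 -0.3758  0.124 ] xr [0.4735 0.5555] yr [-0.3925 -0.3359]
top jar_center 0.6 [438. 258.]
top narrow_floor 0.94 [435. 257.]
top pts 649
0.03 42 med [ 0.531  -0.3229  0.0316] xr [0.4834 0.5765] yr [-0.3739 -0.2841]
0.04 10 med [ 0.5346 -0.3186  0.0443] xr [0.5214 0.5453] yr [-0.3248 -0.3167]
0.05 11 med [ 0.5358 -0.3194  0.0559] xr [0.5214 0.5476] yr [-0.3256 -0.3164]
0.06 14 med [ 0.5344 -0.3191  0.0652] xr [0.5216 0.5496] yr [-0.3286 -0.3168]
0.07 42 med [ 0.5318 -0.32    0.0761] xr [0.5001 0.5618] yr [-0.3489 -0.3136]
0.08 85 med [ 0.5255 -0.3246  0.0857] xr [0.4938 0.562 ] yr [-0.362  -0.3151]
0.09 100 med [ 0.5325 -0.3359  0.0952] xr [0.4939 0.557 ] yr [-0.3725 -0.3179]
0.1 154 med [ 0.5277 -0.3406  0.1067] xr [0.4891 0.5517] yr [-0.3754 -0.3178]
0.11 186 med [ 0.5323 -0.3379  0.112 ] xr [0.5132 0.5468] yr [-0.3773 -0.3208]
```

>>> servo_tool:
  series:
    - [0.001,0,-0.001,0,0,0]
    - [0.002,0,-0.002,0,0,0]
    - [0.002,0,-0.002,0,0,0]
    - [0.002,0,-0.002,0,0,0]
    - [0.002,0,-0.002,0,0,0]

```text
t: 20.05
ee_pos: [0.5361, -0.3315, 0.0662]
tcp_rot: [[0.376, 0.847, 0.376], [0.598, -0.532, 0.599], [0.707, -0.001, -0.707]]
force: [-0.6, 0.4, -1.1]
finger_gap: 0.0399
grip_force: 30.0
```

>>> servo_tool:
  series:
    - [0,0,0,0,0,0]
    - [0,0,0,0,0,0]
    - [0,0,0,0,0,0]
    - [0,0,0,0,0,0]
    - [0,0,0,0,0,0]
  gripper: -0.4

```text
t: 20.47
ee_pos: [0.5362, -0.3314, 0.0662]
tcp_rot: [[0.376, 0.847, 0.376], [0.598, -0.532, 0.599], [0.707, -0.001, -0.707]]
force: [0.6, 0.2, -0.1]
finger_gap: 0.0633
grip_force: 0.0
```

```bash
python3 s.py 5 .5326,-.3369 .03,.13 | egrep "jar_c|^0.0[456]|^0.1"
```

```text
side jar_center 0.66 [333. 207.]
0.04 42 med [ 0.5335 -0.3201  0.0452] xr [0.5132 0.5525] yr [-0.332  -0.3152]
0.05 42 med [ 0.5321 -0.3203  0.0557] xr [0.5132 0.5524] yr [-0.3317 -0.3138]
0.06 64 med [ 0.5285 -0.3199  0.0661] xr [0.4953 0.5636] yr [-0.3522 -0.3123]
0.1 111 med [ 0.5371 -0.3296  0.1049] xr [0.4769 0.5652] yr [-0.3892 -0.3153]
0.11 110 med [ 0.5339 -0.338   0.1129] xr [0.4763 0.5606] yr [-0.3901 -0.3171]
0.12 44 med [ 0.5378 -0.3817  0.1238] xr [0.4732 0.5572] yr [-0.3956 -0.3355]
top jar_center 0.7 [437. 258.]
0.04 16 med [ 0.5295 -0.3189  0.0445] xr [0.5116 0.5449] yr [-0.3291 -0.3165]
0.05 18 med [ 0.532  -0.3211  0.0567] xr [0.5118 0.5543] yr [-0.3432 -0.3167]
0.06 18 med [ 0.5281 -0.3191  0.0668] xr [0.5132 0.5591] yr [-0.3526 -0.3163]
0.1 158 med [ 0.5313 -0.3362  0.107 ] xr [0.4797 0.5636] yr [-0.3807 -0.3177]
0.11 189 med [ 0.5323 -0.3377  0.1119] xr [0.4837 0.5547] yr [-0.3821 -0.3202]
```

>>> servo_tool:
  series:
    - [0,0,-0.02,0,0,0]
    - [0,0,-0.06,0,0,0]
    - [0,0,-0.12,0,0,0]
    - [0,0,-0.19,0,0,0]
    - [0,0,-0.26,0,0,0]

```text
t: 21.18
ee_pos: [0.4862, -0.4098, 0.1593]
tcp_rot: [[0.377, 0.847, 0.375], [0.598, -0.531, 0.6], [0.707, -0.002, -0.707]]
force: [-3.3, 4.0, -2.3]
finger_gap: 0.064
grip_force: 0.0
```

>>> servo_tool:
  series:
    - [0,0,-0.04,0,0,0]
    - [0,0,-0.06,0,0,0]
    - [0,0,-0.06,0,0,0]
    - [0,0,-0.06,0,0,0]
    - [0,0,-0.06,0,0,0]

```text
t: 21.6
ee_pos: [0.4723, -0.428, 0.1796]
tcp_rot: [[0.38, 0.846, 0.374], [0.596, -0.533, 0.6], [0.707, -0.005, -0.707]]
force: [-8.2, 3.7, 1.9]
finger_gap: 0.0642
grip_force: 0.0
```

```bash
python3 s.py 6 .5326,-.3369 .03,.13 | egrep -v "^top narrow|^side narrow"; python3 w.py w6 jar_center narrow_floor
```

```text
side jar_center 0.89 [332. 208.]
side pts 407
0.03 56 med [ 0.5337 -0.3205  0.0338] xr [0.4935 0.5645] yr [-0.3423 -0.2951]
0.04 45 med [ 0.5322 -0.3217  0.0449] xr [0.5134 0.5524] yr [-0.3319 -0.3138]
0.05 43 med [ 0.5321 -0.3213  0.0552] xr [0.5129 0.5524] yr [-0.3357 -0.3146]
0.06 42 med [ 0.5346 -0.3212  0.065 ] xr [0.5137 0.5522] yr [-0.3308 -0.3135]
0.07 45 med [ 0.5317 -0.3221  0.0748] xr [0.5127 0.5518] yr [-0.3357 -0.3155]
0.08 41 med [ 0.5347 -0.3219  0.0847] xr [0.5158 0.5517] yr [-0.3325 -0.3134]
0.09 43 med [ 0.5313 -0.3208  0.0948] xr [0.5132 0.5509] yr [-0.3355 -0.3152]
0.1 43 med [ 0.5341 -0.3207  0.1054] xr [0.5158 0.5514] yr [-0.332  -0.3145]
0.11 49 med [ 0.5331 -0.3342  0.1123] xr [0.5164 0.5484] yr [-0.3503 -0.3183]
top jar_center 0.62 [437. 259.]
top pts 377
0.03 42 med [ 0.5348 -0.3251  0.0313] xr [0.4975 0.572 ] yr [-0.3755 -0.2946]
0.04 14 med [ 0.527 -0.319  0.045] xr [0.5115 0.545 ] yr [-0.3296 -0.3166]
0.05 17 med [ 0.5307 -0.3199  0.0534] xr [0.5118 0.5496] yr [-0.3327 -0.3168]
0.06 17 med [ 0.5306 -0.3198  0.0664] xr [0.5118 0.5469] yr [-0.3286 -0.3163]
0.07 16 med [ 0.5243 -0.3205  0.0743] xr [0.5118 0.5502] yr [-0.3327 -0.3173]
0.08 13 med [ 0.5329 -0.32    0.0822] xr [0.5166 0.5467] yr [-0.3255 -0.3166]
0.09 18 med [ 0.5242 -0.3209  0.0952] xr [0.5108 0.5484] yr [-0.3319 -0.3166]
0.1 75 med [ 0.5301 -0.3314  0.1084] xr [0.5109 0.5493] yr [-0.3527 -0.3169]
0.11 165 med [ 0.5301 -0.338   0.112 ] xr [0.5154 0.5468] yr [-0.3545 -0.3205]
jar_center 0.62 324 231 [ 0.5198 -0.353   0.0957]
```

View pics/w6.png

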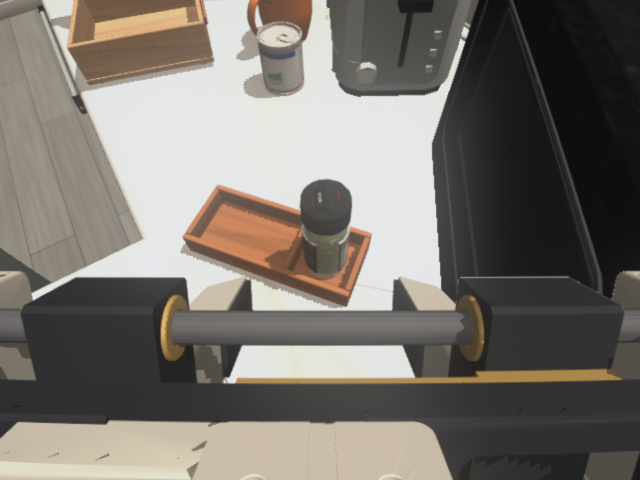

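View pics/side6.png

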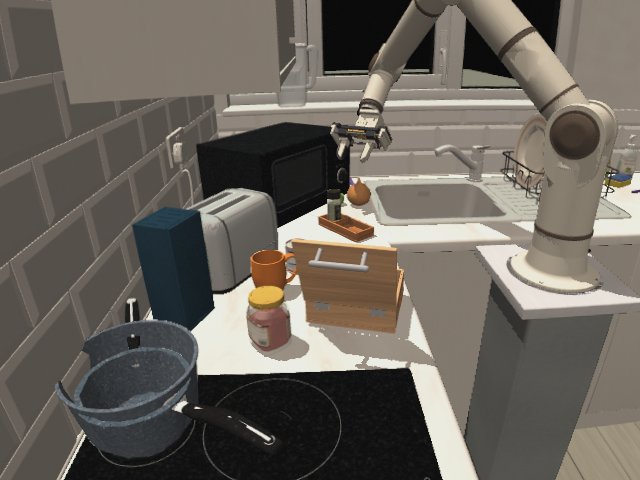

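The jar stands upright in the narrow compartment, at (326,228) in the wrist view and (333,205) in the side view, and the chest is open. The wrist force reads about 9 N, so the gripper seems to lean on the microwave to its right. I'll move it away along tool -y.

>>> servo_tool:
  series:
    - [0,-0.03,0,0,0,0]
    - [0,-0.07,0,0,0,0]
    - [0,-0.11,0,0,0,0]
    - [0.02,-0.15,-0.02,0,0,0]
    - [0.04,-0.18,-0.04,0,0,0]

```text
t: 22.47
ee_pos: [0.3976, -0.3787, 0.2076]
tcp_rot: [[0.378, 0.846, 0.375], [0.597, -0.533, 0.6], [0.708, -0.003, -0.706]]
force: [-0.1, -0.4, -0.5]
finger_gap: 0.0642
grip_force: 0.0
```

>>> servo_tool:
  series:
    - [0.02,0,-0.02,0,0,0]
    - [0.04,0,-0.04,0,0,0]
    - [0.04,0,-0.04,0,0,0]
    - [0.04,0,-0.04,0,0,0]
    - [0.04,0,-0.04,0,0,0]

```text
t: 22.88
ee_pos: [0.4004, -0.3795, 0.2355]
tcp_rot: [[0.376, 0.847, 0.375], [0.599, -0.531, 0.6], [0.707, -0.0, -0.707]]
force: [-0.2, 0.5, -0.1]
finger_gap: 0.0641
grip_force: 0.0
```

>>> servo_tool:
  series:
    - [0,0,0,0,0,0]
    - [0,0,0,0,0,0]
    - [0,0,0,0,0,0]
    - [0,0,0,0,0,0]
    - [0,0,0,0,0,0]

```text
t: 23.3
ee_pos: [0.3997, -0.3794, 0.2355]
tcp_rot: [[0.377, 0.847, 0.375], [0.598, -0.532, 0.6], [0.708, -0.001, -0.707]]
force: [-0.5, -0.1, 0.2]
finger_gap: 0.0641
grip_force: 0.0
```

```bash
python3 s.py 7 .5326,-.3369 .03,.13 | egrep "^0.0[48]|^0.11|jar"; python3 - <<'E'
from h import *
P=np.load("pics/Ptop7.npy").reshape(-1,3);x,y,z=P.T
for k in range(3): st=monitor.observe(); print(st["force"],np.abs(st["qd"]).max(),st["finger_gap"])
P=np.load("pics/Pside7.npy").reshape(-1,3);x,y,z=P.T
m=(abs(x-.553)<.06)&(y>.25)&(y<.33)&(z>.18)&(z<.21); print("handle",m.sum(),np.percentile(P[m],97,axis=0))
E
```

```text
side jar_center 0.86 [332. 207.]
0.04 46 med [ 0.5335 -0.3205  0.0452] xr [0.5144 0.5516] yr [-0.3317 -0.3141]
0.08 43 med [ 0.5345 -0.3204  0.0851] xr [0.5159 0.5517] yr [-0.3316 -0.3139]
0.11 50 med [ 0.5333 -0.3329  0.1125] xr [0.5167 0.5498] yr [-0.3484 -0.3155]
top jar_center 0.59 [437. 259.]
0.04 19 med [ 0.5308 -0.3194  0.0442] xr [0.5118 0.5497] yr [-0.3326 -0.3161]
0.08 12 med [ 0.5304 -0.3195  0.0828] xr [0.5165 0.5444] yr [-0.3237 -0.3181]
0.11 157 med [ 0.53   -0.3372  0.1119] xr [0.5133 0.5476] yr [-0.3527 -0.3205]
[-0.7583 -0.3257  0.6935] 0.0017088931582167 0.06429492854750962
[-0.7583 -0.3257  0.6935] 0.0017088931582167 0.06429492854750962
[-0.7583 -0.3257  0.6935] 0.0017088931582167 0.06429492854750962
handle 1091 [0.595  0.3079 0.2086]
```

View pics/side7.png

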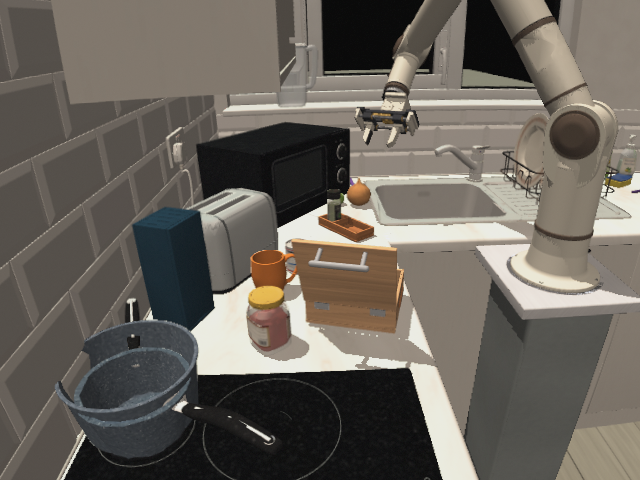

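The side view shows the jar upright in the caddy at (333,206) and the lid open at (347,270). The gripper is in free air at (388,120), and the wrist force is back near zero. I'll hand in now.

```bash
python3 -c "
from cell import manip
print(manip.sign_off())"
```

```text
the job is handed in; nothing more can be done
None
```

The job is handed in, though no verdict came back: the last pictures show the lid open, the jar upright and released in the narrow compartment, and the mug and jam jar not visibly moved (the tin also looked in place in an earlier wrist view). While backing away, the gripper leaned briefly on something to its right, probably the microwave, at about 9 N, and it was moved clear before hand-in.

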